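# Index the bell turntable to the red rider

## Robot

A 7-joint arm with a two-finger parallel gripper is mounted at the origin on the work surface. World frame = base frame: x ahead of the robot, y to its left, z up, the work surface at z = 0. Lengths are in m, angles in rad, forces in N, time in s.
With the tool pointing down it reaches from about 0.425 to 0.925 m from the base axis. Payload 6.8 kg.
Tool frame: the origin (TCP) lies midway between the tips of the shut fingers; the grasp point (between the pads) lies 19 mm behind it; z points along the fingers, y is the direction in which the jaws open and shut (so a half turn about z gives the same grasp; the last joint's range is limited). The gripper opens to 85 mm and grips with 20 to 120 N. Pads are 22 mm wide; open, the fingers measure 114 mm over their backs; the gripper's body (76 mm by 85 mm) begins 54 mm behind the grasp point. The pads swing forward as they close: fully open they stand 13 mm farther back than shut.
Start: joints at [-1.219, 0.477, 0.022, 1.555, -0.011, 1.109, -0.083], TCP at [0.3, 0.605, 0.231] pointing down, gripper open.
Joint ranges: [-2.96, 2.96], [-0.34, 2.1], [-1.41, 1.46], [0.24, 2.44], [-1.37, 4.51], [0.17, 1.92], [-2.96, 2.96]. Speed limits (rad/s): [2.39, 2.39, 3.14, 3.14, 3.14, 3.14, 3.14].

## Interface

Orientations are given as a unit quaternion [w, x, y, z].
In Python, from station import bot, vision gives the robot as it stands.
- The arm moves only by the tool move_arm, never from a script. Its argument "increments" is text: rows parted by semicolons, each of 7 numbers parted by spaces: the opening, from 0 (shut) to 1 (fully open), then the shift along the world's x, y, z in mm, then the turn, a rotation vector about the world's x, y, z in rad. In form: grip x y z rx ry rz; .... A call has exactly 8 rows; each row shifts and turns the commanded pose from where the row before left it; what a row does not reach is not made up. A row lasts 1/8 s, in which the tool goes at most 62.5 mm and 10.7 degrees, less where a joint would pass 70% of its speed; a pose out of reach is approached as far as the arm can. A call with a gripper value outside its range is refused whole. The fingers move at their own pace and stop on an object; "newtons" is the grip in N (left out, the last holds). Time passes only in rows, so rows that do not move let the fingers close, or fill a call up. It gives the time, the measured TCP pose, the force and the opening at its end, in the units of the state.
- bot.get_obs(): the state, without advancing time (a new reading comes with each control period).
- vision.read_camera(name): name is "scene" or "side" or "wrist"; returns (picture, depth): 480x640x3 uint8, red, green, blue; 480x640 float32, m along the optical axis (not along the pixel's ray), 0 where there is no reading.
- vision.calibration(name): a dict with "fx", "fy", "cx", "cy" (pixels), "R" (3x3) and "t" (3): a world point X has camera coordinates R X + t; the wrist camera has in their place "hand_eye" (4x4, takes a point from camera to tool coordinates, whose origin is the TCP and whose axes are the flange's). Camera axes: x right, y down, z forward; pixel columns grow to the right and rows downward; lengths in m; the calibration is good to about 2 mm. A picture is of the moment at which its call begins: read the wrist's pose just before it. calibration takes no time and is no camera call.
- bot.hand_in(): hands the job in, once; it reports no verdict.
The state is a dict: "t": time; "q": joint angles; "joint_vel": joint speeds; "joint_torque": joint torques, N m; "eef_pos": TCP position; "tool_rot": TCP orientation; "contact_force": force on the tool from outside, world axes, zero at the start; "torque": the same for the moment, N m; "gripper_width": opening from 0.0 (shut) to 1.0 (fully open).
Only numpy, scipy, OpenCV 4.12 (cv2) and the standard library are available. Lean on these libraries where they do the work, as an engineer would, in place of code of your own. Each camera call takes 0.05 s, during which the arm holds its last target.

## Task

With a fingertip, push the dark turntable round (it has three upright pegs to push on; either way will do) until the white line on it stands exactly opposite the red rider on the scale ring, then take your fingers away. Push gently and do not grip or lift anything: the little bell stays seated in the middle, and the hammer and the two loose bell shells stay where they are.

Things in the scene. Friction and masses are not known exactly. Their poses are not given: they have to be found in the camera images.
- base: Fixed foot of the turntable: green square 240 x 240 mm, 18 mm high, on it a fixed aluminium scale ring of 260 mm diameter, its top 30 mm above the bench, a black tick every 10 degrees. Origin on the vertical turning axis at bench level, z up.
- disc_center (a point): Centre of the top face of the dark steel turning disc (196 mm diameter), on the axis, 42 mm above the bench; its x axis points along the white line. Three upright steel pegs, 14 mm diameter, rise 50 mm above this face, 78 mm from the axis, at 60, 180 and 300 degrees counter-clockwise from the white line. A nest ring, 94 mm across and 6 mm high, holds the bell in the middle.
- dial (a joint): Angle of the disc (rad), growing counter-clockwise seen from above; at 0 the white line points along the base's own +x. It turns many turns either way against dry friction of about 0.12 N m (1.5 N at a peg) and slight damping, and stops as soon as it is no longer pushed.
- index_mark (a point): Outer end of the white radial line (46 x 5 mm) painted on the disc: at the disc's edge, 98 mm from the axis, 42 mm above the bench. Turns with the disc.
- target_line (a point): The point 98 mm from the axis and 42 mm above the bench, straight inward of the red rider: where the end of the white line has to come. The rider is a red block 26 mm long (radially, from 101 to 127 mm from the axis), 8 mm wide and 8 mm high, fixed on the scale ring; its top is 38 mm above the bench.
- bell: Loose brass bell, mouth down, 76 mm diameter, 62 mm high with its small loop, 0.5 kg, seated in the nest in the middle of the disc and turning with it (top 104 mm above the bench). Origin at the centre of its underside, 42 mm above the bench.
- shell_a: Bystander: loose dark steel bell shell, a tapering cup 80 mm diameter at its foot, 50 mm at the top, 75 mm high. Origin at the centre of its underside.
- shell_b: Bystander: loose copper bell shell, same shape and size as shell_a.
- hammer: Bystander: hammer 260 mm long lying on the bench along its own x axis, handle to -x. Origin on the bench under it.
Not all that is in view belongs to the job. What is shaped like the bell but pink or purple is not meant.

How it is judged:
At the end, for the whole second after the job is handed in: The outer end of the white line is within 6 mm of the point opposite the red rider, the disc is at rest (under 0.02 rad/s), the bell sits upright in its nest (within 8 mm of the axis, at most 5 mm off its height, tilt under 0.1 rad) and hammer and shells are within 20 mm of where they stood (horizontal distance between index_mark and target_line below 0.006 m and velocity of joint dial between -0.02 and 0.02 rad/s and horizontal distance between bell and base below 0.008 m and height (world z) of bell between 0.038 and 0.047 m and angle between bell's own z axis and vertical below 0.1 rad and distance of each of shell_a, shell_b, hammer from where it was at the start of the episode below 0.02 m); the robot touches nothing.
It fails at once if the bell is lifted or tipped (over 8 mm up, or over 0.2 rad) (height (world z) of bell above 0.05 m or angle between bell's own z axis and vertical above 0.2 rad).
It fails at once if the fingers grip or force the turntable (over 35 N on it) (contact force between the fingers and base above 35 N).
It fails at once if the fingers take hold of the bell (over 10 N on it) (contact force between the fingers and bell above 10 N).
It fails at once if the hammer or a bell shell is moved by more than 20 mm (distance of any of shell_a, shell_b, hammer from where it was at the start of the episode above 0.02 m).
It also fails if it takes over 48 s, if anything falls off the work surface, if the arm or the gripper's body presses on something with over 40 N, if the wrist force passes 120 N, or if a joint passes its speed limit or range.

## Working session

There is one attempt and no reset: what is moved stays moved. The work goes in short steps, Python scripts to look and compute and a tool call to move; the robot and the scene stay as the last step left them, time stands still between calls to the robot, and variables do not carry over. Pictures are saved under pics/ and viewed, and the job is handed in when it is done.

Besides the shell and the picture viewer there is one more tool, called after "Call:" as name(argument=value, ...) on one line, values as JSON. move_arm: Moves the arm, as the interface text tells. Its arguments: {"type":"object","properties":{"increments":{"type":"string"},"newtons":{"type":"number"}},"required":["increments"]}

```bash
mkdir -p pics
python3 - <<'E'
from station import bot, vision
import cv2
o=bot.get_obs();print(o['t'],o['eef_pos'],o['tool_rot'])
for n in ['scene','side']:
    p,d=vision.read_camera(n)
    cv2.imwrite(f'pics/{n}0.png',p[:,:,::-1])
    import numpy as np; np.save(f'pics/{n}0.npy',d)
    c=vision.calibration(n);print(n,c)
E
```

```text
0.0 [0.29929344 0.6043423  0.23034138] [-1.18310247e-04  2.27846826e-01  9.73696562e-01 -9.03021797e-04]
scene {'fx': 448.49061559449774, 'fy': 448.49061559449774, 'cx': 317.3098943364305, 'cy': 237.7004502397357, 'R': array([[ 0.74026388,  0.67227703, -0.00727879],
       [ 0.46892032, -0.52403973, -0.71098249],
       [-0.48179157,  0.52290148, -0.70317204]]), 't': array([-0.46160238, -0.23991483,  1.38018332])}
side {'fx': 480.09141898539076, 'fy': 480.09141898539076, 'cx': 322.7880878908083, 'cy': 235.04681544635366, 'R': array([[ 0.97724942, -0.21087446,  0.02270552],
       [-0.09961763, -0.55087537, -0.82862093],
       [ 0.1872429 ,  0.80750745, -0.55934945]]), 't': array([-0.58279601,  0.11703679,  0.98341279])}
```

View pics/scene0.png

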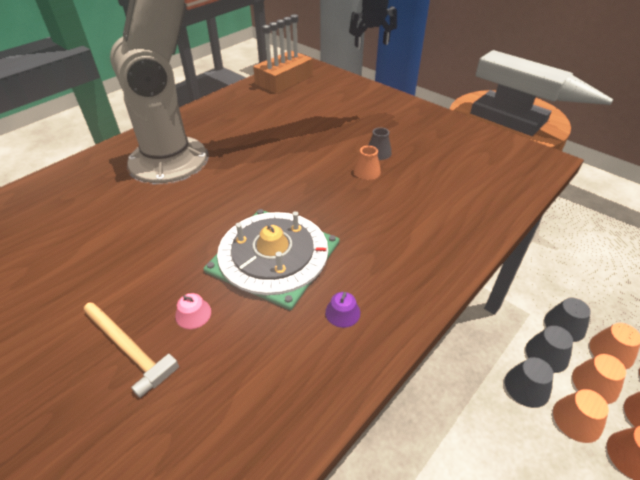

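View pics/side0.png

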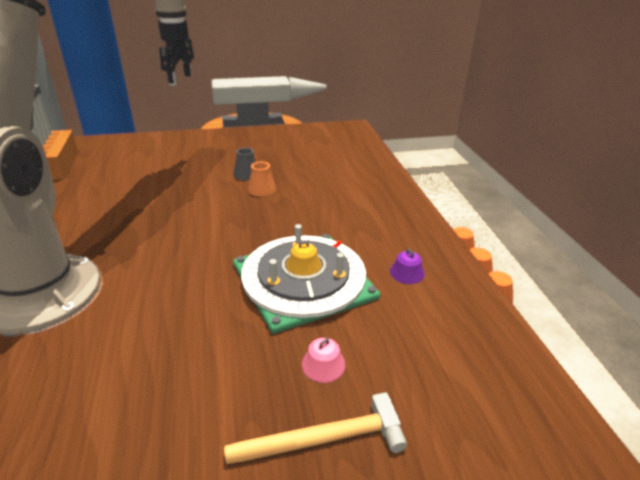

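The turntable is at scene (272,250) and side (304,270). The white line points to scene (247,263) and side (309,288), and the red rider is at scene (321,249) and side (338,244). Lookalikes: the pink bell at scene (192,309) and the purple bell at (343,307). The brass bell at (271,240) is the real one.

Run:
```python
import cv2,numpy as np
a=cv2.imread('pics/scene0.png')[200:310,200:345]; b=cv2.imread('pics/side0.png')[215:330,228:384]
cv2.imwrite('pics/cs.png',cv2.resize(a,None,fx=5.4,fy=5.4,interpolation=cv2.INTER_CUBIC)); cv2.imwrite('pics/cd.png',cv2.resize(b,None,fx=5,fy=5,interpolation=cv2.INTER_CUBIC))
```

```text
(no output)
```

View pics/cs.png

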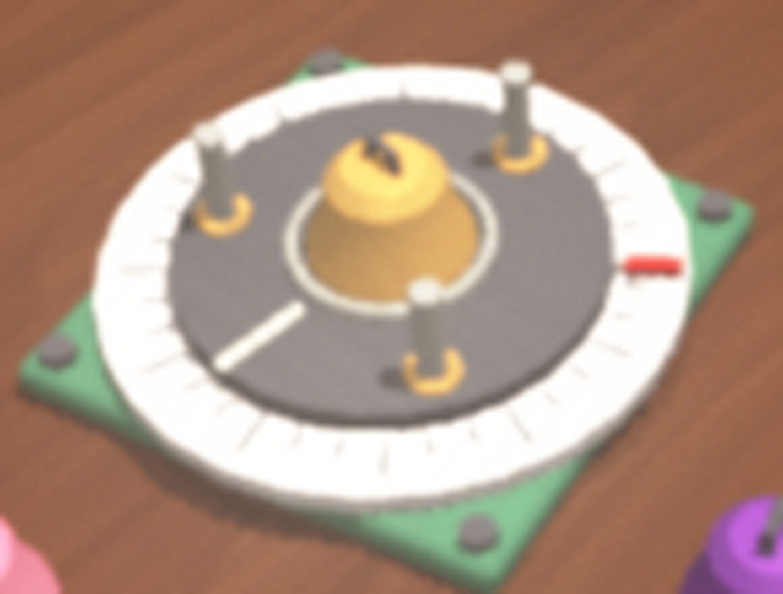

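View pics/cd.png

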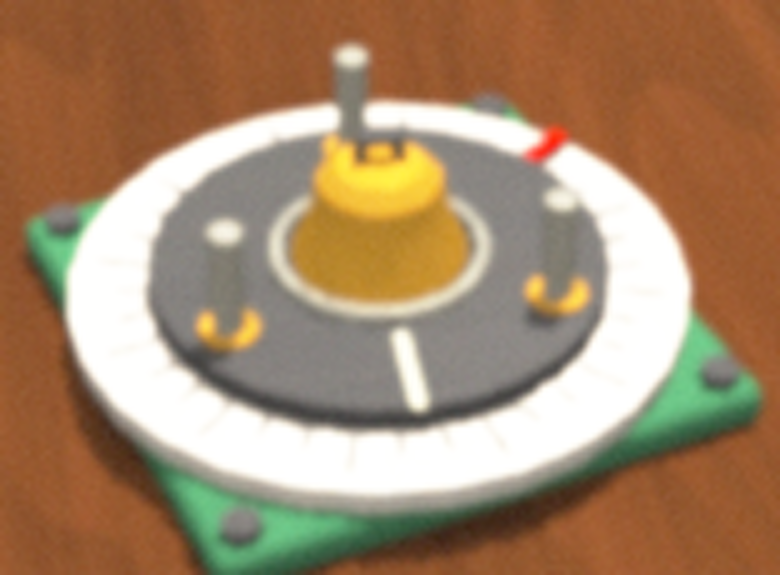

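```bash
cat > h.py <<'E'
import numpy as np
from station import vision
def P(n,uv,z,C=None):
    c=C or vision.calibration(n)
    d=np.array([(uv[0]-c['cx'])/c['fx'],(uv[1]-c['cy'])/c['fy'],1]); d=c['R'].T@d; o=-c['R'].T@c['t']
    return (o+d*(z-o[2])/d[2])[:2]
def rep(n,s,off,pegs,line,rider,extra={}):
    f=lambda u:((u[0]+.5)/s-.5+off[0],(u[1]+.5)/s-.5+off[1])
    pg=np.array([P(n,f(u),.092) for u in pegs]); c=pg.mean(0)
    ang=lambda v:np.degrees(np.arctan2(v[1],v[0]))
    print(n,'centre',c)
    for p in pg: print(' peg',p,np.hypot(*(p-c)),ang(p-c))
    for u in line: p=P(n,f(u),.042);print(' line',p,np.hypot(*(p-c)),ang(p-c))
    for u in rider: p=P(n,f(u),.038);print(' rider',p,np.hypot(*(p-c)),ang(p-c))
E
python3 - <<'E'
from h import *
rep('scene',5.4,(200,200),[(210,131),(515,71),(425,290)],[(219,366),(302,308)],[(624,264),(681,265)])
rep('side',5,(228,215),[(226,230),(351,54),(561,198)],[(419,407),(401,332)],[(533,155),(560,133)])
import numpy as np
for n,u,z in [('scene',(368,160),.075),('scene',(381,140),.075),('side',(245,160),.04)]: print(P(n,u,z))
from station import bot
c=vision.calibration('wrist');print(c)
E
```

```text
scene centre [ 0.53878831 -0.06399058]
 peg [ 0.47009444 -0.10093035] 0.07799611367752593 -151.7310909104122
 peg [0.54044827 0.01378263] 0.07779092689209621 88.77728589686183
 peg [ 0.60582221 -0.10482403] 0.07849149448150773 -31.347523943177645
 line [ 0.53670308 -0.16173632] 0.09776797941012598 -91.22211659105442
 line [ 0.53792835 -0.11645658] 0.05247304401250885 -90.93903966489812
 rider [ 0.61984232 -0.00304125] 0.10141288552078997 36.94168263081659
 rider [0.63870657 0.01304064] 0.12616444431786483 37.630154361186946
side centre [ 0.54009774 -0.06429395]
 peg [ 0.4722783  -0.10196785] 0.07758092012020835 -150.94769934694844
 peg [0.54164767 0.01423415] 0.07854339491993252 88.86927900398591
 peg [ 0.60636724 -0.10514815] 0.07785057967844956 -31.653239095251624
 line [ 0.53781694 -0.16222842] 0.09796102166438972 -91.33411797486143
 line [ 0.53940257 -0.11628724] 0.05199793879373265 -90.76601983956589
 rider [ 6.21678280e-01 -1.57339077e-04] 0.10377326155838841 38.17355574727132
 rider [0.63779184 0.01452467] 0.1255249512785784 38.89623859392812
[0.52363784 0.31970699]
[0.49021163 0.42512442]
[0.46069476 0.47500636]
{'fx': 403.1166974074979, 'fy': 403.1166974074979, 'cx': 322.2765547219021, 'cy': 232.0718785930152, 'hand_eye': array([[-1.06931882e-03, -9.47458824e-01, -3.19875966e-01,
         8.31185888e-02],
       [ 9.99999023e-01, -7.24986250e-04, -1.19553577e-03,
         4.27956033e-04],
       [ 9.00815237e-04, -3.19876932e-01,  9.47458673e-01,
        -1.42920977e-01],
       [ 0.00000000e+00,  0.00000000e+00,  0.00000000e+00,
         1.00000000e+00]])}
```

Both cameras agree:
- Centre is at (0.5394, -0.0641).
- The line stands at -91.2° and the rider at about +38°, so the disc needs about +129° counter-clockwise.
- Pegs are at -151.5°, 88.8° and -31.5°.

I'll push the -31.5° peg with shut fingers, with the tool turning along with the disc. First I move above -58° on the peg circle.

Call:
move_arm(increments="0 17.6 -45.9 0 0 0 -0.1327; 0 17.6 -45.9 0 0 0 -0.1327; 0 17.6 -45.9 0 0 0 -0.1327; 0 17.6 -45.9 0 0 0 -0.1327; 0 17.6 -45.9 0 0 0 -0.1327; 0 17.6 -45.9 0 0 0 -0.1327; 0 17.6 -45.9 0 0 0 -0.1327; 0 17.6 -45.9 0 0 0 -0.1327", newtons=20)

```text
t: 1.1
eef_pos: [0.4405, 0.2361, 0.2312]
tool_rot: [-0.0, 0.691, 0.723, -0.0]
contact_force: [0.4, 0.5, -0.9]
gripper_width: 0.001
```

Call:
move_arm(increments="0 17.6 -45.9 0 0 0 -0.1327; 0 17.6 -45.9 0 0 0 -0.1327; 0 17.6 -45.9 0 0 0 -0.1327; 0 17.6 -45.9 0 0 0 -0.1327; 0 17.6 -45.9 0 0 0 -0.1327; 0 17.6 -45.9 0 0 0 -0.1327; 0 17.6 -45.9 0 0 0 -0.1327; 0 17.6 -45.9 0 0 0 -0.1327")

```text
t: 2.1
eef_pos: [0.5814, -0.1307, 0.2311]
tool_rot: [-0.0, 0.962, 0.274, -0.0]
contact_force: [0.5, 0.9, -0.5]
gripper_width: -0.004
```

Call:
move_arm(increments="0 0 0 0 0 0 0; 0 0 0 0 0 0 0; 0 0 0 0 0 0 0; 0 0 0 0 0 0 0; 0 0 0 0 0 0 0; 0 0 0 0 0 0 0; 0 0 0 0 0 0 0; 0 0 0 0 0 0 0")

```text
t: 3.1
eef_pos: [0.5811, -0.1295, 0.2313]
tool_rot: [0.0, 0.961, 0.276, 0.0]
contact_force: [-0.1, -0.4, -0.4]
gripper_width: -0.002
```

Run:
```python
from station import bot, vision
import cv2,numpy as np
o=bot.get_obs();print(o['t'],o['eef_pos'],o['tool_rot'],o['gripper_width'],o['q'],o['contact_force'])
p,d=vision.read_camera('side'); a=p[120:330,200:410,::-1]
cv2.imwrite('pics/s1.png',cv2.resize(a,None,fx=2.8,fy=2.8,interpolation=cv2.INTER_CUBIC))
```

```text
3.1 [ 0.58113105 -0.1295151   0.23133014] [9.10470851e-06 9.61254867e-01 2.75661169e-01 1.92115502e-05] -0.0023326041065190916 [-0.41517359  0.41005915  0.70262265  1.78783156 -0.30095073  1.05339637
 -0.61479857] [-0.11501673 -0.4218346  -0.41620543]
```

View pics/s1.png

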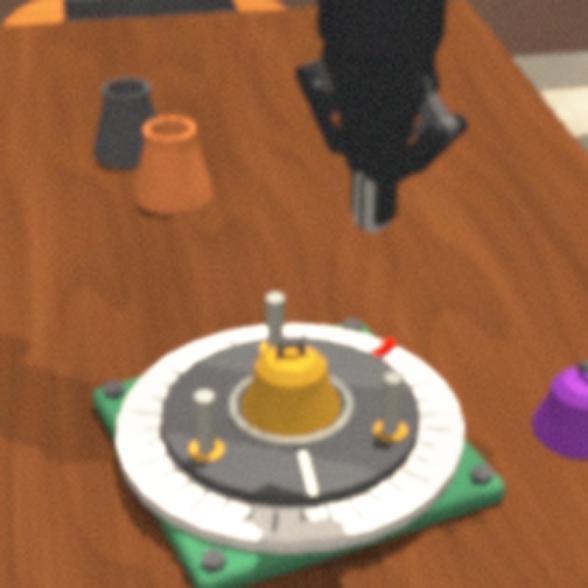

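The picture shows the shut fingers hanging above the gap beside the -31.5° peg, at image (392,380). The knuckles sit about 75 mm above the tip, so they clear the pegs and the bell. Now I lower the fingers.

Call:
move_arm(increments="0 0 0 -25 0 0 0; 0 0 0 -25 0 0 0; 0 0 0 -25 0 0 0; 0 0 0 -25 0 0 0; 0 0 0 -25 0 0 0; 0 0 0 -25 0 0 0; 0 0 0 -17 0 0 0; 0 0 0 0 0 0 0")

```text
t: 4.15
eef_pos: [0.5804, -0.1294, 0.0633]
tool_rot: [-0.0, 0.961, 0.276, -0.001]
contact_force: [-0.6, -1.1, 0.3]
gripper_width: -0.001
```

Run:
```python
from station import bot, vision
import cv2,numpy as np
o=bot.get_obs();print(o['t'],o['eef_pos'],o['contact_force'])
p,d=vision.read_camera('side'); a=p[180:340,200:410,::-1]
cv2.imwrite('pics/s2.png',cv2.resize(a,None,fx=3.5,fy=3.5,interpolation=cv2.INTER_CUBIC))
c=np.array([.5394,-.0641]);
def row(a,b,r=.078):
    f=lambda t:c+r*np.array([np.cos(np.radians(t)),np.sin(np.radians(t))])
    return np.round((f(b)-f(a))*1000,1)
# start -58, 4deg steps
for k in range(0,40): 
    a=-58+4*k; print(a+4,row(a,a+4))
```

```text
4.15 [ 0.58039214 -0.12938537  0.0633022 ] [-0.58259902 -1.12722017  0.25078584]
-54 [4.5 3. ]
-50 [4.3 3.4]
-46 [4.  3.6]
-42 [3.8 3.9]
-38 [3.5 4.2]
-34 [3.2 4.4]
-30 [2.9 4.6]
-26 [2.6 4.8]
-22 [2.2 5. ]
-18 [1.9 5.1]
-14 [1.5 5.2]
-10 [1.1 5.3]
-6 [0.8 5.4]
-2 [0.4 5.4]
2 [0.  5.4]
6 [-0.4  5.4]
10 [-0.8  5.4]
14 [-1.1  5.3]
18 [-1.5  5.2]
22 [-1.9  5.1]
26 [-2.2  5. ]
30 [-2.6  4.8]
34 [-2.9  4.6]
38 [-3.2  4.4]
42 [-3.5  4.2]
46 [-3.8  3.9]
50 [-4.   3.6]
54 [-4.3  3.4]
58 [-4.5  3. ]
62 [-4.7  2.7]
66 [-4.9  2.4]
70 [-5.  2.]
74 [-5.2  1.7]
78 [-5.3  1.3]
82 [-5.4  0.9]
86 [-5.4  0.6]
90 [-5.4  0.2]
94 [-5.4 -0.2]
98 [-5.4 -0.6]
102 [-5.4 -0.9]
```

View pics/s2.png

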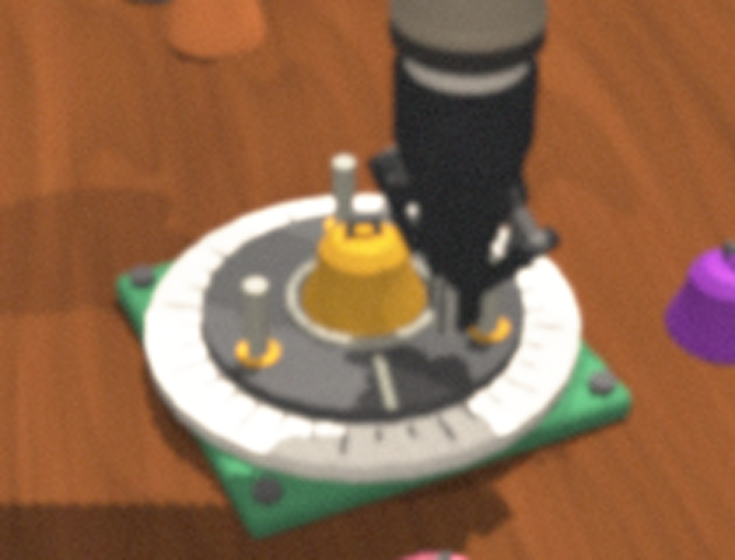

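The fingers are down between the nest and the rim, next to the peg, and they clear the bell. I push along the arc at 4° per row.

Call:
move_arm(increments="0 4.5 3 0 0 0 0.0698; 0 4.3 3.4 0 0 0 0.0698; 0 4 3.6 0 0 0 0.0698; 0 3.8 3.9 0 0 0 0.0698; 0 3.5 4.2 0 0 0 0.0698; 0 3.2 4.4 0 0 0 0.0698; 0 2.9 4.6 0 0 0 0.0698; 0 2.6 4.8 0 0 0 0.0698")

```text
t: 5.2
eef_pos: [0.6099, -0.0985, 0.0655]
tool_rot: [0.0, 0.848, 0.531, -0.0]
contact_force: [-2.6, -1.0, 0.9]
gripper_width: 0.002
```

Run:
```python
from station import bot, vision
import cv2,numpy as np
o=bot.get_obs();print(o['t'],o['eef_pos'],o['contact_force'])
p,d=vision.read_camera('side'); a=p[180:340,200:410,::-1]
cv2.imwrite('pics/s3.png',cv2.resize(a,None,fx=3.5,fy=3.5,interpolation=cv2.INTER_CUBIC))
```

```text
5.2 [ 0.60986224 -0.0984651   0.065535  ] [-2.6372031  -0.98963904  0.90958521]
```

View pics/s3.png

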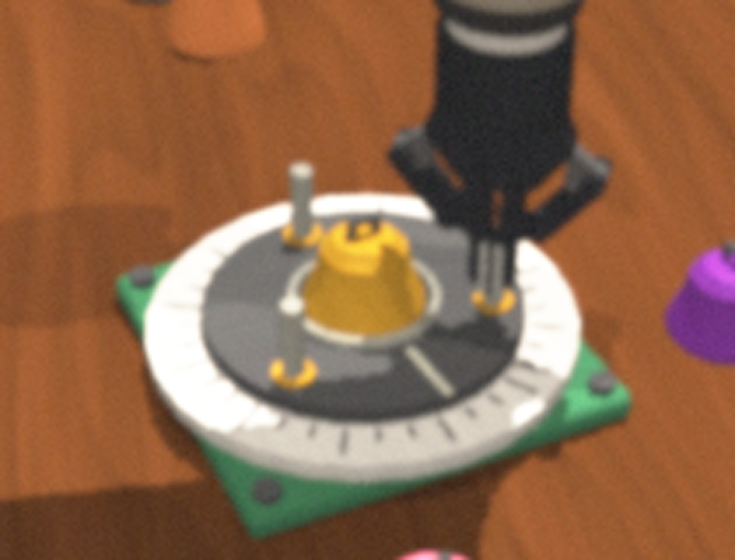

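The disc is turning smoothly at about 3 N, so I continue to 70°.

Call:
move_arm(increments="0 2.2 5 0 0 0 0.0698; 0 1.9 5.1 0 0 0 0.0698; 0 1.5 5.2 0 0 0 0.0698; 0 1.1 5.3 0 0 0 0.0698; 0 0.8 5.4 0 0 0 0.0698; 0 0.4 5.4 0 0 0 0.0698; 0 0 5.4 0 0 0 0.0698; 0 -0.4 5.4 0 0 0 0.0698")

```text
t: 6.25
eef_pos: [0.6175, -0.0568, 0.0653]
tool_rot: [0.001, 0.669, 0.743, -0.0]
contact_force: [-1.8, -2.6, -0.1]
gripper_width: -0.001
```

Call:
move_arm(increments="0 -0.8 5.4 0 0 0 0.0698; 0 -1.1 5.3 0 0 0 0.0698; 0 -1.5 5.2 0 0 0 0.0698; 0 -1.9 5.1 0 0 0 0.0698; 0 -2.2 5 0 0 0 0.0698; 0 -2.6 4.8 0 0 0 0.0698; 0 -2.9 4.6 0 0 0 0.0698; 0 -3.2 4.4 0 0 0 0.0698")

```text
t: 7.25
eef_pos: [0.6019, -0.0172, 0.0654]
tool_rot: [0.001, 0.439, 0.899, -0.0]
contact_force: [-0.7, -3.2, -0.8]
gripper_width: 0.003
```

Call:
move_arm(increments="0 -3.5 4.2 0 0 0 0.0698; 0 -3.8 3.9 0 0 0 0.0698; 0 -4 3.6 0 0 0 0.0698; 0 -4.3 3.4 0 0 0 0.0698; 0 -4.5 3 0 0 0 0.0698; 0 -4.7 2.7 0 0 0 0.0698; 0 -4.9 2.4 0 0 0 0.0698; 0 -5 2 0 0 0 0.0698")

```text
t: 8.25
eef_pos: [0.5679, 0.0083, 0.0655]
tool_rot: [0.002, 0.174, 0.985, -0.0]
contact_force: [0.5, -2.7, -0.4]
gripper_width: 0.002
```

Run:
```python
from station import bot, vision
import cv2,numpy as np
o=bot.get_obs();print(o['t'],o['eef_pos'],o['contact_force'],o['q'])
p,d=vision.read_camera('side'); a=p[190:330,228:384,::-1]
cv2.imwrite('pics/d4.png',cv2.resize(a,None,fx=4,fy=4,interpolation=cv2.INTER_CUBIC))
p,d=vision.read_camera('scene'); a=p[190:310,200:345,::-1]
cv2.imwrite('pics/s4.png',cv2.resize(a,None,fx=4.8,fy=4.8,interpolation=cv2.INTER_CUBIC))
```

```text
8.25 [0.56786845 0.00833835 0.06550052] [ 0.4865895  -2.74149774 -0.41727721] [-0.10777923  0.51247439 -0.02263651  1.94590623  0.02019717  0.68042749
  1.07808364]
```

View pics/d4.png

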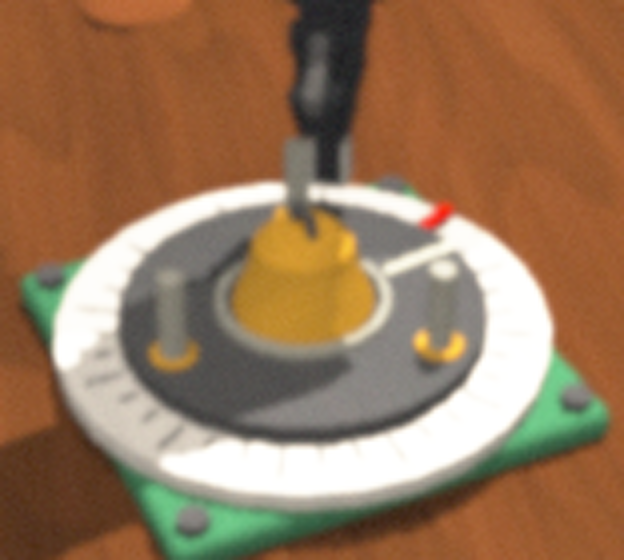

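View pics/s4.png

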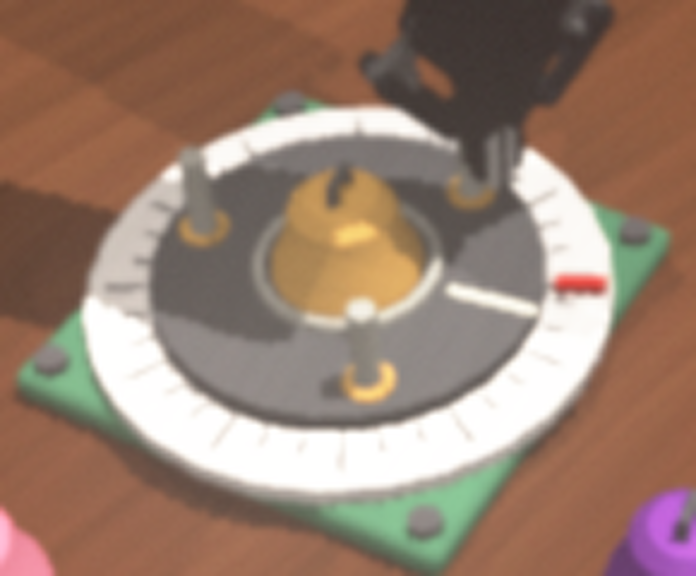

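The line is now slightly short of the rider. In the scene crop the line runs (450,290) to (535,312) and the rider (555,284) to (605,285).

Run:
```python
from h import *
c=np.array([.5394,-.0641]);ang=lambda v:(np.hypot(*v),np.degrees(np.arctan2(v[1],v[0])))
def g(n,s,off,u,z): return ang(P(n,((u[0]+.5)/s-.5+off[0],(u[1]+.5)/s-.5+off[1]),z)-c)
for u in [(450,290),(535,312)]: print('L',g('scene',4.8,(200,190),u,.042))
for u in [(555,284),(605,285)]: print('R',g('scene',4.8,(200,190),u,.038))
for u in [(386,272),(457,243)]: print('L',g('side',4,(228,190),u,.042))
for u in [(424,222),(446,207)]: print('R',g('side',4,(228,190),u,.038))
print(ang(np.array([.56787,.00834])-c))
```

```text
L (np.float64(0.05283688205477803), np.float64(23.066480325013256))
L (np.float64(0.09683684976384123), np.float64(22.78239757034281))
R (np.float64(0.10127065153300073), np.float64(36.67737605459616))
R (np.float64(0.12568107204374912), np.float64(37.3727449571483))
L (np.float64(0.052586465732509025), np.float64(20.856090175289697))
L (np.float64(0.10062496808488736), np.float64(22.003703069660695))
R (np.float64(0.10480313121008038), np.float64(39.015301015993586))
R (np.float64(0.12468160313279657), np.float64(38.807783964202))
(np.float64(0.0778337619545657), np.float64(68.54443333865021))
```

About 15° remain. I push 14° more, slowing down, then look.

Call:
move_arm(increments="0 -5.2 1.7 0 0 0 0.0698; 0 -3.9 1.1 0 0 0 0.0524; 0 -2.7 0.6 0 0 0 0.035; 0 -2.7 0.5 0 0 0 0.035; 0 -2.7 0.5 0 0 0 0.035; 0 -1.4 0.2 0 0 0 0.0175; 0 0 0 0 0 0 0; 0 0 0 0 0 0 0")

```text
t: 9.35
eef_pos: [0.5476, 0.0144, 0.0641]
tool_rot: [-0.0, 0.052, 0.999, 0.0]
contact_force: [0.9, -0.5, -0.2]
gripper_width: 0.0
```

Run:
```python
from station import bot, vision
import cv2,numpy as np
o=bot.get_obs();print(o['t'],o['eef_pos'],o['contact_force'])
ims=[]
for n,s in (('side',(200,280,290,370)),('scene',(210,290,270,350))):
  p=np.mean([vision.read_camera(n)[0].astype(float) for _ in range(4)],0).astype(np.uint8)
  cv2.imwrite(f'pics/{n}5f.png',p[:,:,::-1])
  ims.append(cv2.resize(p[s[0]:s[1],s[2]:s[3],::-1],None,fx=5,fy=5,interpolation=cv2.INTER_CUBIC))
cv2.imwrite('pics/c5.png',np.hstack(ims))
```

```text
9.35 [0.54763306 0.01435714 0.06411708] [ 0.90559036 -0.50791891 -0.17399715]
```

View pics/c5.png

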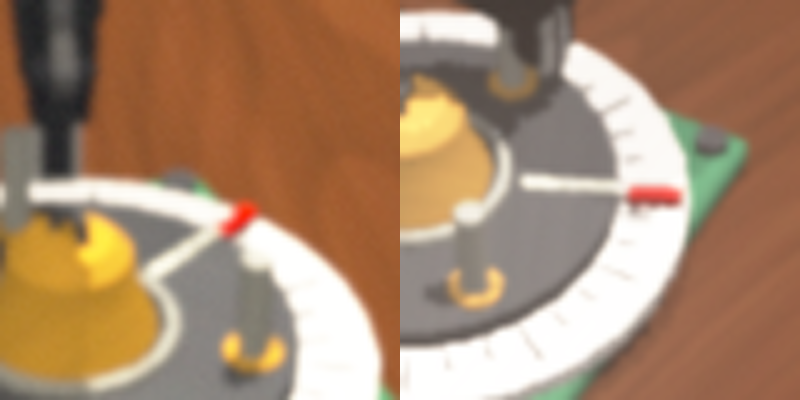

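The line now looks nearly in line with the rider in both views. In the side crop the line ends at (222,228) and the rider begins there; in the scene crop the line ends at (215,188) and the rider begins at (229,193). Next I compute the angles.

Run:
```python
from h import *
c=np.array([.5394,-.0641]);ang=lambda v:(np.hypot(*v),np.degrees(np.arctan2(v[1],v[0])))
def g(n,s,off,u,z): return ang(P(n,((u[0]+.5)/s-.5+off[0],(u[1]+.5)/s-.5+off[1]),z)-c)
for u in [(123,181),(215,188)]: print('L',g('scene',5,(270,210),u,.042))
for u in [(229,193),(280,193)]: print('R',g('scene',5,(270,210),u,.038))
for u in [(148,277),(222,228)]: print('L',g('side',5,(290,200),u,.042))
for u in [(226,225),(250,208)]: print('R',g('side',5,(290,200),u,.038))
import cv2
for n,z in (('scene',.042),('side',.042)):
    im=cv2.imread(f'pics/{n}5f.png').astype(float)
    # red pixels
    b,gg,r=im[...,0],im[...,1],im[...,2]
    m=(r>150)&(gg<90)&(b<90)
    q=np.argwhere(m)
    A=[ang(P(n,(u,v),.036)-c) for v,u in q]; A=[a for a in A if .095<a[0]<.135]
    print(n,'red',len(A),np.mean(A,0))
    # polar unwrap of disc for line: brightness vs angle at r .056-.09
    for z,R in ((.042,np.arange(.056,.092,.003)),):
        C=vision.calibration(n); th=np.arange(25,50,.25); prof=[]
        for t in th:
            X=np.array([[c[0]+r_*np.cos(np.radians(t)),c[1]+r_*np.sin(np.radians(t)),z] for r_ in R])@C['R'].T+C['t']
            uv=np.float32(np.c_[X[:,0]/X[:,2]*C['fx']+C['cx'],X[:,1]/X[:,2]*C['fy']+C['cy']])
            prof.append(cv2.remap(im.mean(2).astype(np.float32),uv[:,0],uv[:,1],cv2.INTER_LINEAR).ravel())
        prof=np.array(prof); w=np.clip(prof-np.median(prof,0)-15,0,None)
        print(n,'line angle by r',np.round((w*th[:,None]).sum(0)/w.sum(0),1))
```

```text
L (np.float64(0.05150111426807733), np.float64(38.194854730927055))
L (np.float64(0.09505410022298935), np.float64(37.09891750117785))
R (np.float64(0.10150139036974176), np.float64(37.74313408509187))
R (np.float64(0.1254169834242086), np.float64(38.525727842184835))
L (np.float64(0.05049779621820295), np.float64(36.37635884572958))
L (np.float64(0.1006316518895925), np.float64(36.63668456475334))
R (np.float64(0.10815617354724652), np.float64(38.61476353838538))
R (np.float64(0.1259475830714073), np.float64(38.62826158240467))
scene red 8 [ 0.11350087 37.82205339]
scene line angle by r [38.  38.1 38.  37.7 37.7 37.8 37.7 37.6 37.8 37.9 37.8 37.8]Traceback (most recent call last):
  File "<stdin>", line 15, in <module>
  File "h.py", line 4, in P
    c=C or vision.calibration(n)
           ~~~~~~~~~~~~~~~~~~^^^
ValueError: time passes only in moves, steps and waits
```

The line is at about 37.6° and the rider at about 38.1°, well inside the 3.5° tolerance. I back the fingers off the peg clockwise, then go up.

Call:
move_arm(increments="0 4 -0.4 0 0 0 0; 0 5 -0.8 0 0 0 0; 0 0 0 0 0 0 0; 0 0 0 20 0 0 0; 0 0 0 40 0 0 0; 0 0 0 50 0 0 0; 0 0 0 50 0 0 0; 0 0 0 40 0 0 0")

```text
t: 10.75
eef_pos: [0.5571, 0.013, 0.2665]
tool_rot: [0.001, 0.052, 0.999, 0.0]
contact_force: [0.2, -0.6, -0.4]
gripper_width: -0.001
```

Call:
move_arm(increments="0 0 40 0 0 0 0; 0 0 50 0 0 0 0; 0 0 60 0 0 0 0; 0 0 60 0 0 0 0; 0 0 40 0 0 0 0; 0 0 0 0 0 0 0; 0 0 0 0 0 0 0; 0 0 0 0 0 0 0")

```text
t: 11.75
eef_pos: [0.5574, 0.261, 0.2643]
tool_rot: [0.0, 0.054, 0.999, -0.0]
contact_force: [-0.1, -0.0, 0.2]
gripper_width: 0.001
```

Run:
```python
from station import bot, vision
import cv2,numpy as np
o=bot.get_obs();print(o['t'],o['eef_pos'],o['contact_force'])
ims=[]
for n,s in (('side',(200,300,250,390)),('scene',(200,300,210,350))):
  p=np.mean([vision.read_camera(n)[0].astype(float) for _ in range(3)],0).astype(np.uint8)
  cv2.imwrite(f'pics/{n}6f.png',p[:,:,::-1])
  ims.append(cv2.resize(p[s[0]:s[1],s[2]:s[3],::-1],None,fx=4,fy=4,interpolation=cv2.INTER_CUBIC)[:, :])
ims[0]=ims[0][:,:]; w=min(i.shape[1] for i in ims)
cv2.imwrite('pics/c6.png',np.vstack([i[:300 if 0 else 400,:w] for i in ims])[:, :][:800])
im=cv2.imread('pics/c6.png'); cv2.imwrite('pics/c6.png',cv2.resize(im,None,fx=.75,fy=.75))
```

```text
11.75 [0.55741943 0.2610137  0.26426341] [-0.11595836 -0.04501168  0.22412238]
```

View pics/c6.png

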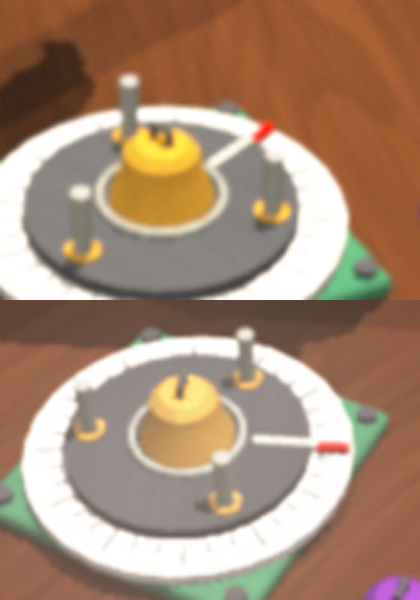

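View pics/side6f.png

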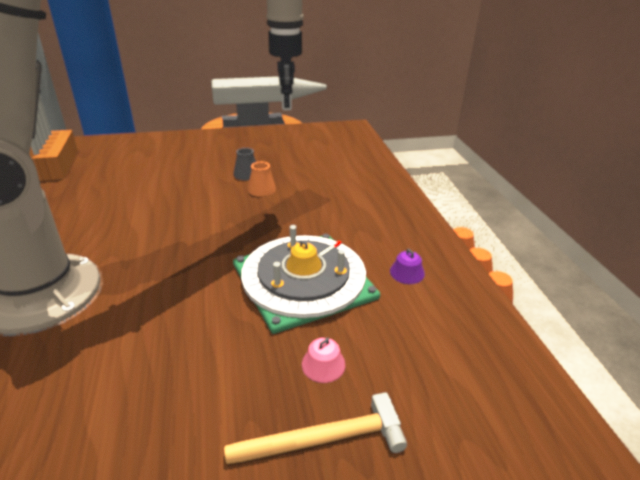

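Run:
```python
from h import *
import cv2
c=np.array([.5394,-.0641])
for n in ('scene','side'):
    C=vision.calibration(n); im=cv2.imread(f'pics/{n}6f.png').astype(np.float32)
    def samp(ch,z,R,th):
        out=[]
        for t in th:
            X=np.array([[c[0]+r*np.cos(np.radians(t)),c[1]+r*np.sin(np.radians(t)),z] for r in R])@C['R'].T+C['t']
            uv=np.float32(np.c_[X[:,0]/X[:,2]*C['fx']+C['cx'],X[:,1]/X[:,2]*C['fy']+C['cy']])
            out.append(cv2.remap(ch,uv[:,0],uv[:,1],cv2.INTER_LINEAR).ravel())
        return np.array(out)
    th=np.arange(26,50,.25)
    for nm,ch,z,R in (('line',im.mean(2),.042,np.arange(.056,.092,.004)),('rider',im[...,2]-im[...,1],.038,np.arange(.104,.126,.004))):
        p=samp(ch,z,R,th); w=np.clip(p-np.median(p,0)-15,0,None); print(n,nm,np.round((w*th[:,None]).sum(0)/w.sum(0),1))
```

```text
scene line [38.1 38.2 38.  38.  38.2 37.9 38.  37.9 37.8]
scene rider [37.2 37.4 37.5 37.6 37.5 37.4]
side line [37.1 37.7 37.5 37.6 37.6 37.5 37.7 37.7 37.6]
side rider [36.5 37.1 37.4 37.7 38.3 38.9]
```

The line is within about 0.5° of the rider (about 1 mm) in both views. The bell is seated, nothing else has moved, and the arm is clear, so I hand in.

```bash
python3 -c "
from station import bot
print(bot.hand_in())"
```

```text
the job is handed in; nothing more can be done
None
```

I turned the disc about 129° counter-clockwise, pushing one peg along its arc with the shut fingertips. Then I backed off, lifted clear and handed in shortly after 12 s of the allowed 48 s.

- **Alignment:** in the last pictures the white line measured 38.0° (scene camera) and 37.6° (side camera). The rider measured 37.4° and about 37.6°. That puts the end of the line roughly 1 mm from the target, against the 6 mm allowed.
- **Forces:** the wrist force read about 3 N at the end of each pushing move. I did not record the peaks in between.
- **Bell and bystanders:** by eye, the bell still sits upright in its nest and the hammer and both shells have not moved. I did not measure their positions again.
- **Disagreements:** the two cameras differed by about 0.5° on the line. The side camera's rider reading also drifted from 36.5° to 38.9° along the rider's length, so its average is rougher. One measuring script stopped on a calibration-call error; the later one ran through. No check failed.

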